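# Hold the dead-man dial of a rack tester on its third step

## Task

Re-arm the bench tester by pulling its plunger knob fully out until it clicks and pushing it fully home again. Then, with the plunger home, turn the spring-return dial on top of the tester clockwise past its first two clicks to the third and finish while holding it there: it springs back if let go. Leave all the tools and other things where they are.

Things in the scene. Friction and masses are not known exactly. Their poses are not given: they have to be found in the camera images.
- tester: The bench tester: grey steel case on rubber feet, fixed to the table, 220 (x, depth) x 260 (y, width) x 98 (height) mm. Origin under its centre at table height; x points from its front to its back, so the front plate, with plunger and meter window, looks to -x. Four brass terminals, 16 mm high, stand along the back edge of its top.
- plunger (a joint): How far the plunger knob is pulled out of the tester's front, in m: 0 home, 0.040 fully out (end stops at both). It moves along the tester's -x when pulled. A detent holds it at either end; a hump half way takes about 5 N to pass, after which it snaps on to the nearer end. Starts home.
- plunger_grip (a point): Centre of the plunger's aluminium round knob (moves with it): a cylinder 30 mm in diameter and 30 mm long, its axis along the tester's x, 66 mm above the table, on a 10 mm steel rod. At home this point is 35 mm in front of the front plate, and the knob's near end leaves 20 mm to the plate. It sits 75 mm to the tester's -y side of its middle and 32 mm below the tester's top. Axes as the tester's.
- dial_base: Square aluminium plate of the dial, 90 x 90 x 8 mm, fixed flat on the tester's top (its underside, with the origin at the centre, is 98 mm above the table). With the dial at rest the dial's pointer line points to this body's -x, toward the first of four black tick marks (rest, first, second, third step).
- dial (a joint): Turn of the dial in rad, clockwise seen from above: 0 at rest; clicks (detents) at 0.4, 0.8 and 1.2, the third step being 1.2; end stop at 1.3. A spring always drives it back to 0 when let go: about 0.06 Nm at rest, 0.15 Nm at the third step, with the clicks adding or taking 0.03 Nm. Starts at 0.
- dial_grip (a point): Gripping point on the dial's vertical axis, 136 mm above the table: 38 mm above the underside of dial_base, 12 mm below the wing's top and 22 mm above the dial's round skirt. The black wing is a bar 50 mm long, 14 mm thick and 34 mm high on a skirt 54 mm in diameter, 8 mm high. Its x axis runs along the wing's length and turns with the dial (at rest parallel to dial_base's x); y is across its thickness. A white line marks the pointer half, on -x.
- tape: Bystander: roll of black tape, 60 mm in diameter, 19 mm high, lying on the tester's top behind the plunger.
- screwdriver: Bystander: screwdriver with orange handle, 160 mm long, lying in front of the tester's other half.
- jar: Bystander: clear jar with steel lid, 56 mm in diameter, 70 mm high, beside the tester on its -y side; origin under it.
- pliers: Bystander: pliers with red handles, 165 mm long, 15 mm high, lying beside the tester on its +y side.
- drill: Bystander: cordless drill lying on its side, about 215 x 210 x 60 mm.
- bit_case: Bystander: open grey drill-bit tray, 100 x 150 x 22 mm; origin under its centre.
- spanner: Bystander: steel spanner, 170 mm long, lying flat.

How it is judged:
On the way, in this order (a step that is already met when the one before it is completed fails the run):
1. the plunger is pulled fully out (value of joint plunger above 0.035 m), for 0.2 s.
2. the plunger is pushed fully home again (value of joint plunger below 0.004 m), for 0.2 s.
3. the dial is turned to its third step (value of joint dial above 1.08 rad), for 0.2 s.
At the end, for the whole second after the job is handed in: The dial is held by the fingers (more than 1 N on it) at the third step, above 1.08 rad (the click is at 1.2, the stop at 1.3) and still, for the last second, with the plunger home to within 4 mm (value of joint plunger below 0.004 m and value of joint dial above 1.08 rad and velocity of joint dial between -0.3 and 0.3 rad/s and contact force between the fingers and dial_base above 1 N); the arm keeps its last pose, push and grip.
It fails at once if the dial is turned (beyond 0.3 rad) while the plunger is not home (more than 12 mm out) (value of joint dial above 0.3 rad and value of joint plunger above 0.012 m).
It fails at once if a tool or other loose thing is shoved by more than 30 mm (distance of any of tape, screwdriver, jar, pliers, drill, bit_case, spanner from where it was at the start of the episode above 0.03 m).
It also fails if it takes over 45 s, if anything falls off the work surface, if the arm or the gripper's body presses on something with over 40 N, if the wrist force passes 120 N, or if a joint passes its speed limit or range.

## Robot

A 6-joint arm with a two-finger parallel gripper is mounted at the origin on the work surface. World frame = base frame: x ahead of the robot, y to its left, z up, the work surface at z = 0. Lengths are in m, angles in rad, forces in N, time in s.
With the tool pointing down it reaches from about 0.25 to 0.725 m from the base axis. Payload 4 kg.
Tool frame: the origin (TCP) lies between the finger pads; the fingertips stand 17 mm ahead of it and the grasp point (between the pads) lies 2 mm behind it; z points along the fingers, x is the direction in which the jaws open and shut, and the axes are right-handed (so a half turn about z gives the same grasp; the last joint's range is limited). The gripper opens to 85 mm and grips with 20 to 120 N. Pads are 22 mm wide; open, the fingers measure 114 mm over their backs; the gripper's body (76 mm by 85 mm) begins 54 mm behind the grasp point. The pads swing forward as they close: fully open they stand 13 mm farther back than shut.
Start: joints at [-1.168, 0.241, 0.005, 1.335, 0, 1.571], TCP at [0.196, -0.46, 0.248] pointing down, gripper open.
Joint ranges: [-2.72, 2.72], [-1.05, 1.87], [-1.09, 1.28], [-1.99, 2.15], [-1.42, 1.44], [-3.14, 3.14]. Speed limits (rad/s): [2.79, 2.79, 3.14, 3.14, 3.14, 3.14].

## Interface

Orientations are given as a unit quaternion [x, y, z, w].
In Python, from workcell import telemetry, cams, workorder gives the robot as it stands. The module is installed in compiled form; this text tells all that it offers.
- The arm moves only by the tool apply_moves, never from a script. Its argument "moves" is a list that holds one entry, the list of rows, each a list of 4 numbers: the shift along the tool's x, y, z in mm, then the turn about the tool's z in degrees. A call has exactly 10 rows; each row shifts and turns the pose as measured when the row begins, along the tool's axes as they then stand; what a row does not reach is not made up. A row lasts 1/10 s, in which the tool goes at most 50 mm and 8.59 degrees, less where a joint would pass 70% of its speed; a pose out of reach is approached as far as the arm can. A call with a gripper value outside its range is refused whole. "hand" is the gripper's target within -1 to 1 (fully open at 1, half-way at 0, shut at -1), set as the call begins (left out, the last holds). The fingers move at their own pace and stop on an object; the grip force is fixed at half the most. Time passes only in rows, so rows that do not move let the fingers close, or fill a call up. It gives the time, the measured TCP pose, the force and the opening at its end, in the units of the state.
- telemetry.get_obs(): the state, without advancing time (a new reading comes with each control period).
- cams.camera(name): name is "side" or "top"; returns a dict with "color" (400x640x3 uint8, red, green, blue), "fovy" (degrees; the focal length in pixels is half the picture's height over the tangent of half this angle, whatever the lens; pixels are square), "cx", "cy" (the principal point, pixels), "k1" (the pictures are not rectified: a ray, as slopes to the right and down, at radius r is drawn at 1 + k1 r^2 times it, then the intrinsics apply), "camera_from_world" (4x4, takes a point from world to camera coordinates). Camera axes: x right, y down, z forward; pixel columns grow to the right and rows downward; lengths in m; the calibration is good to about 2 mm. A picture is of the moment at which its call begins. There is no depth.
- workorder.job_done(): hands the job in, once; it reports no verdict.
The state is a dict: "clock": time; "joint_pos": joint angles; "joint_vel": joint speeds; "tau": joint torques, N m; "eef_pos": TCP position; "tool_rot": TCP orientation; "ft_force": force on the tool from outside, world axes, zero at the start; "ft_torque": the same for the moment, N m; "grip_width": finger opening in m.
Only numpy, scipy, OpenCV 4.12 (cv2) and the standard library are available. Lean on these libraries where they do the work, as an engineer would, in place of code of your own. Each camera call takes 0.05 s, during which the arm holds its last target. There are 200 camera calls.

## Working session

There is one attempt and no reset: what is moved stays moved. The work goes in short steps, Python scripts to look and compute and a tool call to move; the robot and the scene stay as the last step left them, time stands still between calls to the robot, and variables do not carry over. Pictures are saved under pics/ and viewed, about 8 in all and at most 12, crops included, and the job is handed in when it is done.

Besides the shell and the picture viewer there is one more tool, called after "Emit:" by a JSON object that holds its "method" and its "body", one argument or row to a line. apply_moves: Moves the arm, as the interface text tells. Its arguments: {"type":"object","properties":{"moves":{"type":"array"},"hand":{"type":"number"}},"required":["moves"]}

```bash
mkdir -p pics
cat > h.py <<'E'
import numpy as np, cv2
from workcell import telemetry, cams, workorder
def shot(n,fn=None):
    c=cams.camera(n)
    if fn: cv2.imwrite('pics/'+fn,c['color'][:,:,::-1])
    return c
def KD(c):
    h=c['color'].shape[0]; f=h/2/np.tan(np.radians(c['fovy'])/2)
    return np.array([[f,0,c['cx']],[0,f,c['cy']],[0,0,1]]),np.array([c['k1'],0,0,0,0.])
def plane(c,uv,z):
    K,D=KD(c);p=cv2.undistortPoints(np.array(uv,float).reshape(-1,1,2),K,D)[:,0]
    M=c['camera_from_world'];R=M[:3,:3];o=-R.T@M[:3,3]
    d=np.c_[p,np.ones(len(p))]@R
    return o+d*((z-o[2])/d[:,2])[:,None]
def proj(c,P):
    K,D=KD(c);M=c['camera_from_world']
    return cv2.projectPoints(np.array(P,float).reshape(-1,1,3),cv2.Rodrigues(M[:3,:3])[0],M[:3,3],K,D)[0][:,0]
E
python3 - <<'E'
from h import *
for n in('top','side'):
    c=shot(n,n+'0.png');M=c['camera_from_world'];print(n,c['fovy'],c['k1'],-M[:3,:3].T@M[:3,3],M[:3,:3].round(2).tolist())
print(telemetry.get_obs())
E
```

```text
top 51.14326495638367 -0.06402498137457163 [0.45933509 0.02093405 1.32587663] [[-0.0, -1.0, 0.0], [-1.0, 0.0, -0.07], [0.07, -0.0, -1.0]]
side 48.34706899402153 0.0061232012002532905 [0.35956699 1.05566794 0.9415522 ] [[-0.98, -0.17, 0.02], [-0.12, 0.61, -0.78], [0.12, -0.78, -0.62]]
{'clock': 0.1, 'joint_pos': array([-1.16802129e+00,  2.41344500e-01,  3.87196986e-03,  1.33521362e+00,
       -2.59517133e-05,  1.57079260e+00]), 'joint_vel': array([ 0.00096536, -0.00254114,  0.0027075 ,  0.00078603,  0.00123431,
        0.00058285]), 'tau': array([-3.43838792e-04, -3.73138082e+01,  2.53010166e+01,  1.08540617e-02,
        2.68537252e-05,  9.55414350e-06]), 'eef_pos': array([ 0.19577071, -0.45950112,  0.2475035 ]), 'tool_rot': array([ 8.34258662e-01, -5.51372462e-01, -7.95455178e-04, -5.10177227e-04]), 'ft_force': array([-0.26764475,  0.23678168,  0.20263668]), 'ft_torque': array([ 0.00264172, -0.00207238,  0.06362251]), 'grip_width': 0.08580124117058019}
```

View pics/top0.png

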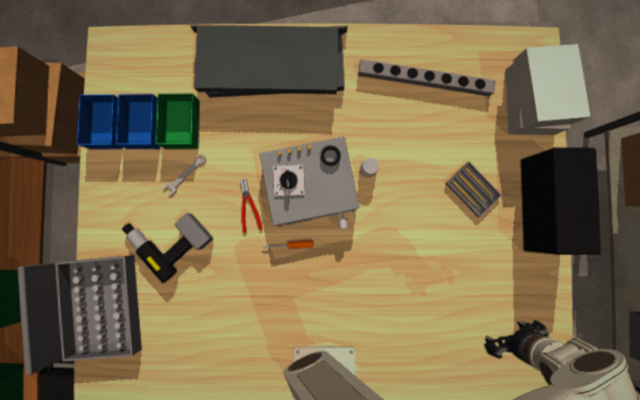

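View pics/side0.png

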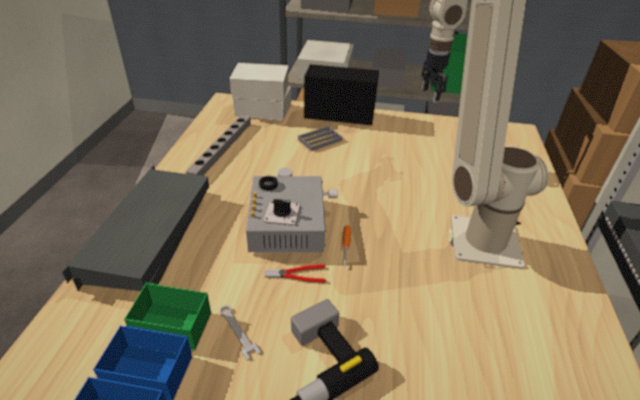

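The top view shows the tester with corners near (260,151), (345,138), (357,209) and (271,223). The dial is at (289,180), the knob at (343,224) and the tape at (330,156). The side view shows the same layout, with the knob at (332,193). Next I'll measure these.

Run:
```python
from h import *
c=shot('top');im=c['color'];hsv=cv2.cvtColor(im,cv2.COLOR_RGB2HSV)
m=((hsv[:,:,1]<60)&(hsv[:,:,2]>70)).astype(np.uint8)
roi=np.zeros_like(m);roi[130:235,250:385]=1;m*=roi
m=cv2.morphologyEx(m,cv2.MORPH_CLOSE,np.ones((3,3)))
n,l,s,ce=cv2.connectedComponentsWithStats(m)
for i in range(1,n):
    if s[i][4]>15: print(s[i],ce[i], plane(c,[ce[i]],.066)[0])
i=1+np.argmax(s[1:,4]); mm=(l==i).astype(np.uint8)
mm=cv2.morphologyEx(mm,cv2.MORPH_OPEN,np.ones((15,15)))
k,_=cv2.findContours(mm,0,2);k=max(k,key=cv2.contourArea)
b=cv2.boxPoints(cv2.minAreaRect(k));print(b);P=plane(c,b,.098);print(P,P.mean(0),np.linalg.norm(np.diff(P,axis=0),axis=1))
# plate: bright
h2=((hsv[:,:,1]<40)&(hsv[:,:,2]>150)).astype(np.uint8)*roi
n,l,s,ce=cv2.connectedComponentsWithStats(h2)
for i in range(1,n):
    if s[i][4]>10: print('bright',s[i],ce[i])
cv2.imwrite('pics/top_c.png',cv2.resize(im[120:250,230:390,::-1],None,fx=5,fy=5,interpolation=2)[:600])
```

```text
[ 260  137   99   92 5882] [309.17086025 183.71778307] [0.59991135 0.0449476  0.066     ]
[325 151  11  11 100] [329.83 155.91] [ 0.68514408 -0.0179059   0.066     ]
[362 158  17  17 220] [369.83636364 166.01818182] [ 0.65411857 -0.13966575  0.066     ]
[[259.44803 153.464  ]
 [345.77603 137.76799]
 [358.928   210.10399]
 [272.6     225.8    ]]
[[ 0.68696587  0.19241482  0.098     ]
 [ 0.73419864 -0.06465358  0.098     ]
 [ 0.51827108 -0.10214297  0.098     ]
 [ 0.47222307  0.1515542   0.098     ]] [0.60291467 0.04429312 0.098     ] [0.26137156 0.21915785 0.25784234]
bright [363 159  15  14 165] [370.23030303 165.47272727]
bright [273 164  32  32 505] [288.86732673 178.33069307]
bright [342 219   4   8  19] [343.10526316 222.68421053]
```

View pics/top_c.png

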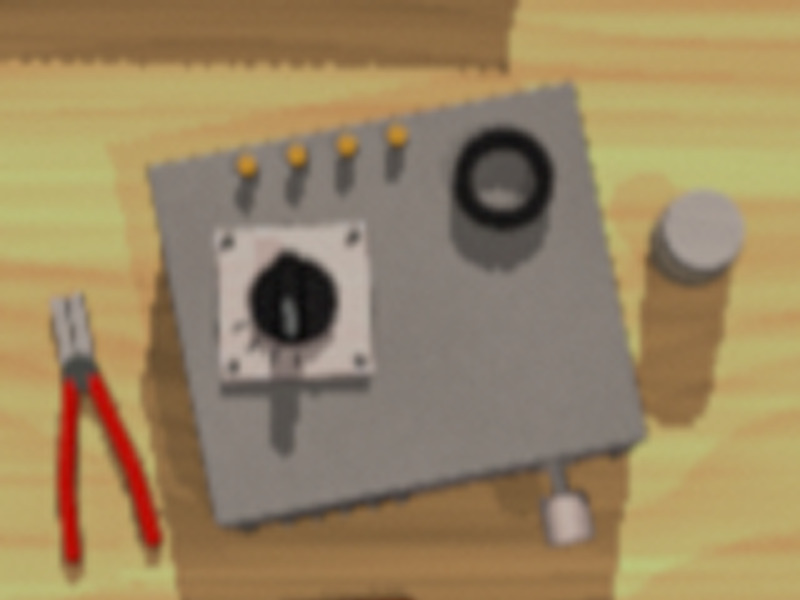

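```bash
cat >> h.py <<'E'
from scipy.spatial.transform import Rotation as Ro
def plan(tx,ty,tz,ang,n):
    "n equal rows to world target; ang = world angle of tool x, deg (turned the way given)"
    o=telemetry.get_obs();p=o['eef_pos'];R=Ro.from_quat(o['tool_rot']).as_matrix()
    a=np.degrees(np.arctan2(R[1,0],R[0,0]));d=(np.array([tx,ty,tz])-p)*1000
    print('pose',p.round(4),'ang',a.round(2),'tilt z',R[:,2].round(3),'d',d.round(1),'clock',o['clock'])
    da=ang-a; da-=360*round(da/360); print('turn',-da)
    for i in range(n):
        t=np.radians(a+da*i/n);x=np.array([np.cos(t),np.sin(t)]);y=np.array([np.sin(t),-np.cos(t)])
        s=d/n;print([round(float(s[:2]@x),1),round(float(s[:2]@y),1),round(float(-s[2]),1),round(-da/n,2)],end=',')
    print()
E
python3 - <<'E'
from h import *
c=shot('top');s=shot('side')
print('dial skirt',plane(c,[[288.4,180]],.112),'plate c',plane(c,np.array([[218,228],[365,222],[375,375],[222,382]])/5+[230,120],.106))
print('knob',plane(c,[[343.4,223.6]],.066))
print('knob side',plane(s,[[332,193]],.066))
y=np.radians(10.6);R=np.array([[np.cos(y),-np.sin(y)],[np.sin(y),np.cos(y)]])
g=np.array([.603,.0443])+R@[-.145,-.075];print('pred',g)
print('proj',proj(c,[[*g,.066]]),proj(s,[[*g,.066]]))
im=s['color'][165:265,235:355,::-1];cv2.imwrite('pics/side_c.png',cv2.resize(im,None,fx=6,fy=6,interpolation=2))
plan(.44,-.05,.2,100.6,20)
E
```

```text
dial skirt [[0.60573515 0.10480639 0.112     ]] plate c [[0.64920293 0.14909223 0.106     ]
 [0.65269024 0.06243756 0.106     ]
 [0.56222391 0.05636269 0.106     ]
 [0.55813899 0.14602931 0.106     ]]
knob [[ 0.47914949 -0.05825506  0.066     ]]
knob side [[ 0.47961189 -0.0603793   0.066     ]]
pred [ 0.47427073 -0.0560931 ]
proj [[342.68926851 225.22274338]] [[333.46697857 194.02203874]]
pose [ 0.1959 -0.4597  0.2479] ang -66.93 tilt z [-0.     0.001 -1.   ] d [244.1 409.7 -47.9] clock 0.25
turn -167.52630012894747
[-14.1, -19.3, 2.4, np.float64(-8.38)],[-11.1, -21.1, 2.4, np.float64(-8.38)],[-7.9, -22.5, 2.4, np.float64(-8.38)],[-4.6, -23.4, 2.4, np.float64(-8.38)],[-1.1, -23.8, 2.4, np.float64(-8.38)],[2.4, -23.7, 2.4, np.float64(-8.38)],[5.8, -23.1, 2.4, np.float64(-8.38)],[9.1, -22.0, 2.4, np.float64(-8.38)],[12.2, -20.5, 2.4, np.float64(-8.38)],[15.1, -18.5, 2.4, np.float64(-8.38)],[17.6, -16.1, 2.4, np.float64(-8.38)],[19.8, -13.3, 2.4, np.float64(-8.38)],[21.5, -10.3, 2.4, np.float64(-8.38)],[22.8, -7.1, 2.4, np.float64(-8.38)],[23.6, -3.7, 2.4, np.float64(-8.38)],[23.8, -0.2, 2.4, np.float64(-8.38)],[23.6, 3.3, 2.4, np.float64(-8.38)],[22.9, 6.7, 2.4, np.float64(-8.38)],[21.7, 9.9, 2.4, np.float64(-8.38)],[20.0, 13.0, 2.4, np.float64(-8.38)],
```

View pics/side_c.png

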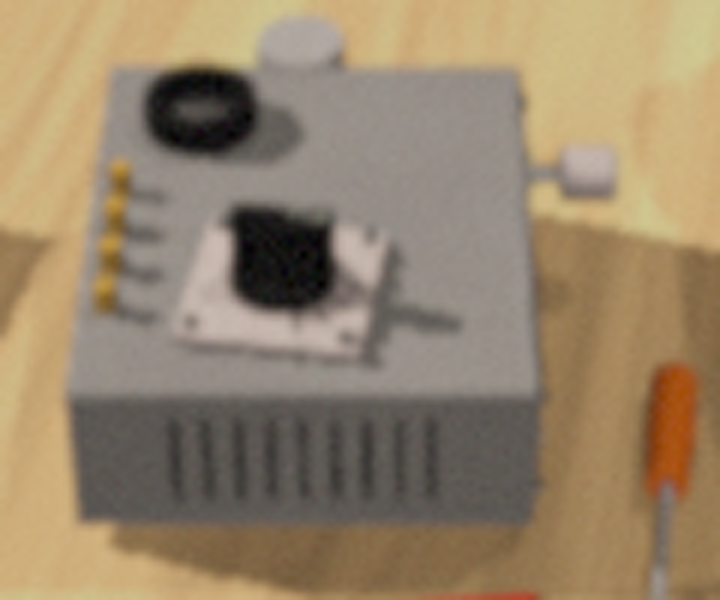

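The side crop shows the knob at (588,172), which is full-image (333,193.7). That agrees with the top view to within a few mm, so I'll move above the knob.

Emit:
{"method": "apply_moves", "body": {
  "moves": [
    [[-14,-19,2.4,-8.4],[-11,-21,2.4,-8.4],[-8,-22.5,2.4,-8.4],[-4.6,-23.4,2.4,-8.4],[-1,-24,2.4,-8.4],[2.4,-24,2.4,-8.4],[6,-23,2.4,-8.4],[9,-22,2.4,-8.4],[12,-20.5,2.4,-8.4],[15,-18.5,2.4,-8.4]]
  ],
  "hand": 1
}}

```text
clock: 1.25
eef_pos: [0.3159, -0.2471, 0.222]
tool_rot: [0.986, 0.165, -0.0, -0.0]
ft_force: [0.7, -1.1, 0.7]
grip_width: 0.0855
```

```bash
python3 -c "
from h import *
plan(.477,-.057,.17,100.6,10);print(telemetry.get_obs()['joint_pos'])"
```

```text
pose [ 0.3159 -0.2471  0.222 ] ang 19.02 tilt z [-0.     0.001 -1.   ] d [161.1 190.1 -52. ] clock 1.25
turn -81.5750613505192
[21.4, -12.7, 5.2, np.float64(-8.16)],[23.0, -9.6, 5.2, np.float64(-8.16)],[24.1, -6.2, 5.2, np.float64(-8.16)],[24.8, -2.7, 5.2, np.float64(-8.16)],[24.9, 0.8, 5.2, np.float64(-8.16)],[24.5, 4.4, 5.2, np.float64(-8.16)],[23.7, 7.8, 5.2, np.float64(-8.16)],[22.3, 11.1, 5.2, np.float64(-8.16)],[20.5, 14.1, 5.2, np.float64(-8.16)],[18.3, 16.9, 5.2, np.float64(-8.16)],
[-6.64067927e-01  6.04554580e-02 -2.80154019e-01  1.23097905e+00
  2.22873426e-04  5.74680588e-01]
```

Emit:
{"method": "apply_moves", "body": {
  "moves": [
    [[21.4,-12.7,5.2,-8.2],[23,-9.6,5.2,-8.2],[24,-6.2,5.2,-8.2],[24.8,-2.7,5.2,-8.2],[25,0.8,5.2,-8.2],[24.5,4.4,5.2,-8.2],[23.7,7.8,5.2,-8.2],[22.3,11,5.2,-8.2],[20.5,14,5.2,-8.2],[18.3,17,5.2,-8.2]]
  ]
}}

```text
clock: 2.25
eef_pos: [0.4757, -0.0429, 0.1685]
tool_rot: [0.612, 0.791, 0.0, 0.001]
ft_force: [0.2, -0.3, -0.2]
grip_width: 0.0853
```

Run:
```python
from h import *
s=shot('side');cv2.imwrite('pics/s1.png',cv2.resize(s['color'][120:270,225:395,::-1],None,fx=4,fy=4,interpolation=2))
plan(.477,-.057,.067,100.6,8);print(telemetry.get_obs()['joint_pos'])
```

```text
pose [ 0.4777 -0.0403  0.1678] ang 104.96 tilt z [ 0.002  0.002 -1.   ] d [  -0.7  -16.7 -100.8] clock 2.3
turn 4.357012175566055
[-2.0, -0.6, 12.6, np.float64(0.54)],[-2.0, -0.6, 12.6, np.float64(0.54)],[-2.0, -0.6, 12.6, np.float64(0.54)],[-2.0, -0.6, 12.6, np.float64(0.54)],[-2.0, -0.5, 12.6, np.float64(0.54)],[-2.0, -0.5, 12.6, np.float64(0.54)],[-2.0, -0.5, 12.6, np.float64(0.54)],[-2.0, -0.5, 12.6, np.float64(0.54)],
[-0.08529944  0.25097572 -0.19859385  1.1189373   0.00198406 -0.34634474]
```

View pics/s1.png

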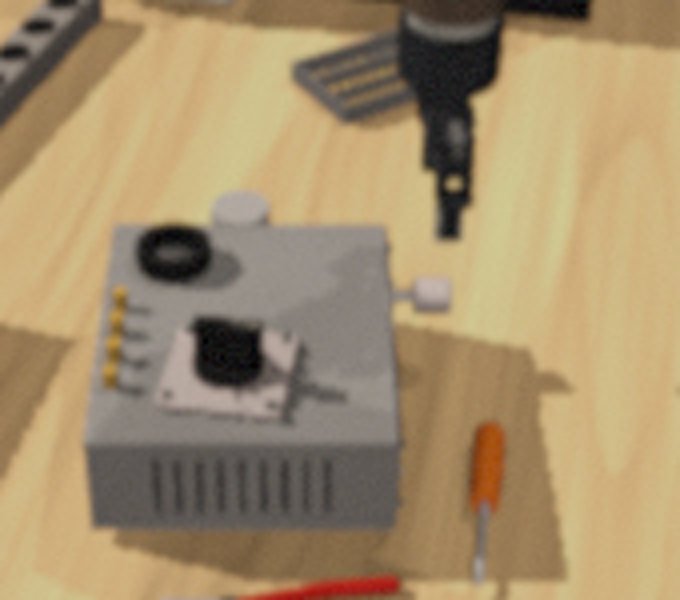

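The side crop shows the fingers above the knob with their tips at (449,237), and the knob at (432,294). I'll centre, descend and close.

Emit:
{"method": "apply_moves", "body": {
  "moves": [
    [[-8,-2,0,2.2],[-8,-2,5,2.2],[0,0,14,0],[0,0,14,0],[0,0,14,0],[0,0,14,0],[0,0,14,0],[0,0,10,0],[0,0,4,0],[0,0,0,0]]
  ]
}}

```text
clock: 3.3
eef_pos: [0.4743, -0.0677, 0.0749]
tool_rot: [0.653, 0.757, -0.0, 0.001]
ft_force: [0.5, -0.1, -0.2]
grip_width: 0.0851
```

Run:
```python
from h import *
plan(.477,-.057,.067,100.6,3)
```

```text
pose [ 0.4743 -0.0677  0.0749] ang 98.42 tilt z [ 0.001 -0.002 -1.   ] d [ 2.7 10.7 -7.9] clock 3.3
turn -2.1839299025845094
[3.4, 1.4, 2.6, np.float64(-0.73)],[3.4, 1.5, 2.6, np.float64(-0.73)],[3.4, 1.5, 2.6, np.float64(-0.73)],
```

Emit:
{"method": "apply_moves", "body": {
  "moves": [
    [[5,1,3,-1],[3,1,3,-0.5],[0,0,0,0],[0,0,0,0],[0,0,0,0],[0,0,0,0],[0,0,0,0],[0,0,0,0],[0,0,0,0],[0,0,0,0]]
  ],
  "hand": 0
}}

```text
clock: 4.3
eef_pos: [0.4771, -0.0591, 0.0708]
tool_rot: [0.643, 0.766, 0.001, 0.003]
ft_force: [-0.3, 0.3, 0.2]
grip_width: 0.0426
```

Run:
```python
from h import *
plan(.477,-.057,.067,100.6,2)
s=shot('side');cv2.imwrite('pics/s2.png',cv2.resize(s['color'][150:250,275:395,::-1],None,fx=6,fy=6,interpolation=2))
```

```text
pose [ 0.4771 -0.0591  0.0708] ang 100.01 tilt z [ 0.006 -0.002 -1.   ] d [-0.1  2.1 -3.8] clock 4.3
turn -0.5909416014072519
[1.0, 0.1, 1.9, np.float64(-0.3)],[1.0, 0.1, 1.9, np.float64(-0.3)],
```

View pics/s2.png

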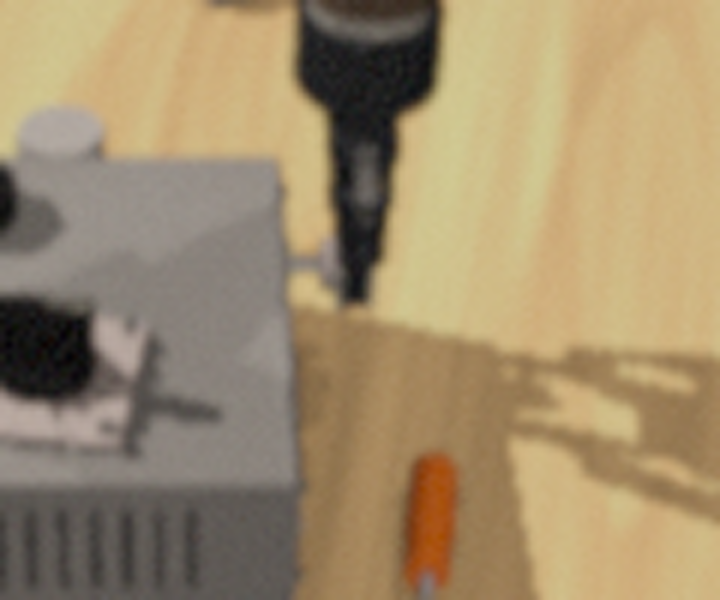

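The near finger sits alongside the knob at (355,270) in the crop. The knob's inner end shows at (325,262), so I'll shift slightly towards the plate and close.

Emit:
{"method": "apply_moves", "body": {
  "moves": [
    [[2,3,3,0],[0,0,1,0],[0,0,0,0],[0,0,0,0],[0,0,0,0],[0,0,0,0],[0,0,0,0],[0,0,0,0],[0,0,0,0],[0,0,0,0]]
  ],
  "hand": -1
}}

```text
clock: 5.35
eef_pos: [0.4795, -0.0562, 0.0685]
tool_rot: [0.642, 0.766, 0.001, 0.003]
ft_force: [-1.5, -0.7, 3.4]
grip_width: 0.0281
```

Run:
```python
from h import *
o=telemetry.get_obs();p=o['eef_pos'];t=np.radians(10.6)
plan(p[0]-.042*np.cos(t),p[1]-.042*np.sin(t),p[2],100.6,5);print(o['grip_width'],o['ft_force'])
```

```text
pose [ 0.4795 -0.0562  0.0685] ang 100.05 tilt z [ 0.006 -0.003 -1.   ] d [-41.3  -7.7   0. ] clock 5.35
turn -0.5492262237223429
[-0.1, -8.4, -0.0, np.float64(-0.11)],[-0.1, -8.4, -0.0, np.float64(-0.11)],[-0.0, -8.4, -0.0, np.float64(-0.11)],[-0.0, -8.4, -0.0, np.float64(-0.11)],[-0.0, -8.4, -0.0, np.float64(-0.11)],
0.028079209479157867 [-1.49196215 -0.69342155  3.41926062]
```

Emit:
{"method": "apply_moves", "body": {
  "moves": [
    [[0,-7,0,0],[0,-7,0,0],[0,-7,0,0],[0,-7,0,0],[0,-6,0,0],[0,-5,0,0],[0,-3,0,0],[0,0,0,0],[0,0,0,0],[0,0,0,0]]
  ]
}}

```text
clock: 6.35
eef_pos: [0.4402, -0.0641, 0.0685]
tool_rot: [0.642, 0.766, 0.006, 0.008]
ft_force: [3.5, 0.1, -1.8]
grip_width: 0.0281
```

Run:
```python
from h import *
o=telemetry.get_obs();d=o['eef_pos'][:2]-[.4795,-.0562];print(np.linalg.norm(d),np.degrees(np.arctan2(*-d[::-1])))
s=shot('side');cv2.imwrite('pics/s3.png',cv2.resize(s['color'][150:250,275:395,::-1],None,fx=6,fy=6,interpolation=2))
```

```text
0.04007333997189437 11.384525762173324
```

View pics/s3.png

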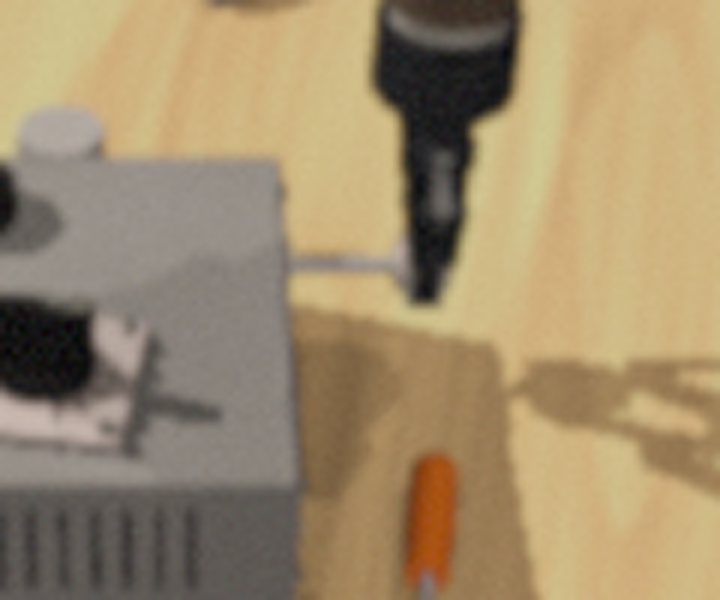

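The plunger is fully out: 40 mm of travel, and the rod shows from x=290 to 400 in the crop. Now I'll push it home.

Emit:
{"method": "apply_moves", "body": {
  "moves": [
    [[0,0,0,0],[0,7,0,0],[0,7,0,0],[0,7,0,0],[0,7,0,0],[0,6,0,0],[0,5,0,0],[0,4,0,0],[0,2,0,0],[0,2,0,0]]
  ]
}}

```text
clock: 7.4
eef_pos: [0.4796, -0.0561, 0.0684]
tool_rot: [0.643, 0.766, -0.002, 0.001]
ft_force: [-5.1, -0.7, 8.1]
grip_width: 0.0282
```

Emit:
{"method": "apply_moves", "body": {
  "moves": [
    [[0,2,0,0],[0,2,0,0],[0,1,0,0],[0,0,0,0],[0,0,0,0],[0,0,0,0],[0,0,0,0],[0,0,0,0],[0,0,0,0],[0,0,0,0]]
  ]
}}

```text
clock: 8.4
eef_pos: [0.4796, -0.0561, 0.0685]
tool_rot: [0.643, 0.766, -0.007, -0.003]
ft_force: [-1.0, -0.5, 2.4]
grip_width: 0.028
```

It's home again at the same TCP position as before. Releasing and rising.

Emit:
{"method": "apply_moves", "body": {
  "moves": [
    [[0,0,0,0],[0,0,0,0],[0,0,0,0],[0,0,0,0],[0,0,-10,0],[0,0,-20,0],[0,0,-25,0],[0,0,-30,0],[0,0,-20,0],[0,0,-5,0]]
  ],
  "hand": 0.3
}}

```text
clock: 9.4
eef_pos: [0.4801, -0.0547, 0.1834]
tool_rot: [0.643, 0.766, -0.007, -0.004]
ft_force: [1.2, -0.5, -0.3]
grip_width: 0.0556
```

Run:
```python
from h import *
c=shot('top');im=c['color'];
w=plane(c,[[343.4,223.6]],.066);print(telemetry.get_obs()['grip_width'])
plan(.6056,.104,.21,92.7,8)
```

```text
0.05591532993538446
pose [ 0.4803 -0.0547  0.1834] ang 99.93 tilt z [-0.016 -0.006 -1.   ] d [125.3 158.7  26.6] clock 9.45
turn 7.227628559234958
[16.8, 18.9, -3.3, np.float64(0.9)],[17.1, 18.6, -3.3, np.float64(0.9)],[17.4, 18.3, -3.3, np.float64(0.9)],[17.7, 18.0, -3.3, np.float64(0.9)],[18.0, 17.8, -3.3, np.float64(0.9)],[18.3, 17.5, -3.3, np.float64(0.9)],[18.6, 17.2, -3.3, np.float64(0.9)],[18.8, 16.9, -3.3, np.float64(0.9)],
```

Emit:
{"method": "apply_moves", "body": {
  "moves": [
    [[17,19,-6,0.9],[17,19,-6,0.9],[17,18,-4,0.9],[17.5,18,-3,0.9],[18,18,-2,0.9],[18,17.5,0,0.9],[15,13,0,0.9],[7,6,0,0.5],[0,0,0,0],[0,0,0,0]]
  ],
  "hand": 0.3
}}

```text
clock: 10.45
eef_pos: [0.5912, 0.0905, 0.1916]
tool_rot: [0.69, 0.723, -0.014, -0.009]
ft_force: [0.7, -0.2, -0.5]
grip_width: 0.0558
```

Run:
```python
from h import *
s=shot('side');cv2.imwrite('pics/s4.png',cv2.resize(s['color'][120:250,235:365,::-1],None,fx=4.5,fy=4.5,interpolation=2))
c=shot('top')
for P in([.6056,.104,.148],[.6056,.104,.106]): print(proj(s,[P]),proj(c,[P]))
plan(.6056,.104,.137,92.7,6)
```

```text
[[280.93735398 199.75223543]] [[287.81547408 178.52716729]]
[[281.2906715  211.07513752]] [[288.81392895 180.29023854]]
pose [0.5911 0.0901 0.192 ] ang 92.65 tilt z [-0.032 -0.008 -0.999] d [ 14.5  13.9 -55. ] clock 10.55
turn -0.04806111796214907
[2.2, 2.5, 9.2, np.float64(-0.01)],[2.2, 2.5, 9.2, np.float64(-0.01)],[2.2, 2.5, 9.2, np.float64(-0.01)],[2.2, 2.5, 9.2, np.float64(-0.01)],[2.2, 2.5, 9.2, np.float64(-0.01)],[2.2, 2.5, 9.2, np.float64(-0.01)],
```

View pics/s4.png

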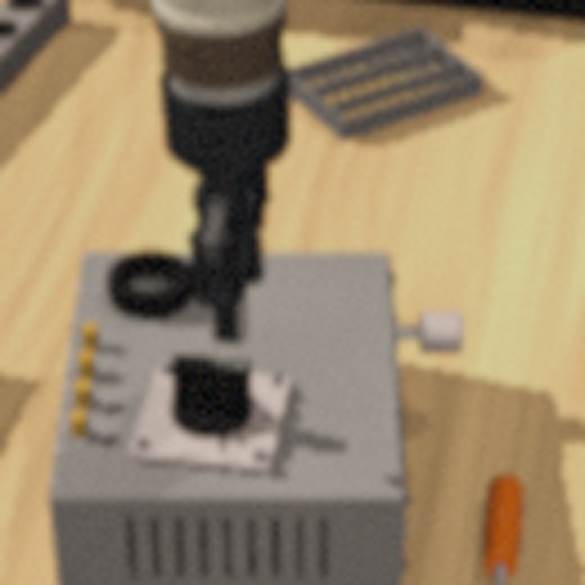

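The side crop shows the fingers above and slightly in front of the wing, whose top is at (212,365), with the knob home at (440,332). Next I'll centre and descend.

Emit:
{"method": "apply_moves", "body": {
  "moves": [
    [[7,7,0,0],[6,5,3,0],[1,2,8,0],[0,0,8,0],[0,0,8,0],[0,0,0,0],[0,0,0,0],[0,0,0,0],[0,0,0,0],[0,0,0,0]]
  ]
}}

```text
clock: 11.55
eef_pos: [0.6036, 0.1034, 0.1624]
tool_rot: [0.692, 0.722, -0.014, -0.009]
ft_force: [0.2, -0.3, -0.2]
grip_width: 0.0555
```

Run:
```python
from h import *
s=shot('side');cv2.imwrite('pics/s5.png',cv2.resize(s['color'][140:240,235:345,::-1],None,fx=5.5,fy=5.5,interpolation=2))
plan(.605,.104,.137,92.7,3)
```

```text
pose [0.6037 0.1034 0.1625] ang 92.48 tilt z [-0.032 -0.008 -0.999] d [  1.3   0.6 -25.5] clock 11.6
turn -0.2174383058094378
[0.2, 0.4, 8.5, np.float64(-0.07)],[0.2, 0.4, 8.5, np.float64(-0.07)],[0.2, 0.5, 8.5, np.float64(-0.07)],
```

View pics/s5.png

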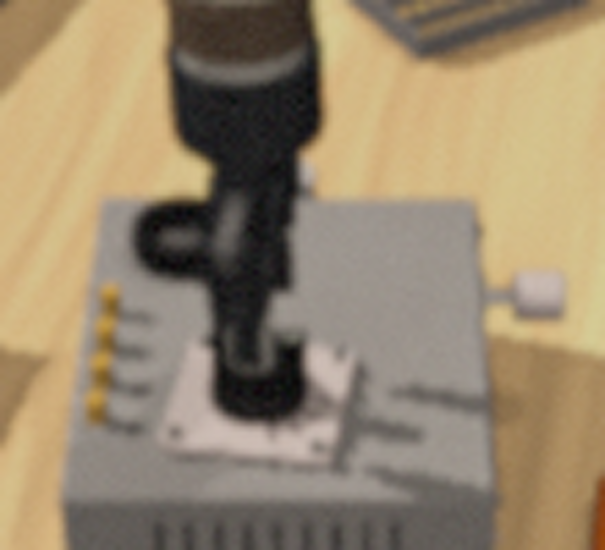

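The fingers now straddle the wing (one at (250,355) in the crop, clear of the tape). Descending the last 23 mm, then closing.

Emit:
{"method": "apply_moves", "body": {
  "moves": [
    [[0.5,1,6,0],[0,1,7,0],[0,0,6,0],[0,0,2,0],[0,0,0,0],[0,0,0,0],[0,0,0,0],[0,0,0,0],[0,0,0,0],[0,0,0,0]]
  ]
}}

```text
clock: 12.6
eef_pos: [0.6053, 0.1039, 0.1399]
tool_rot: [0.692, 0.722, -0.014, -0.008]
ft_force: [-0.2, -0.1, -0.3]
grip_width: 0.0554
```

Emit:
{"method": "apply_moves", "body": {
  "moves": [
    [[0,0,0,0],[0,0,0,0],[0,0,0,0],[0,0,0,0],[0,0,0,0],[0,0,0,0],[0,0,0,0],[0,0,0,0],[0,0,0,0],[0,0,0,0]]
  ],
  "hand": -1
}}

```text
clock: 13.6
eef_pos: [0.6055, 0.1057, 0.1406]
tool_rot: [0.691, 0.723, -0.012, -0.01]
ft_force: [0.2, 1.3, 0.7]
grip_width: 0.013
```

Run:
```python
from h import *
plan(.605,.104,.137,92.7,1);o=telemetry.get_obs();print(o['joint_pos'],o['ft_force'],o['ft_torque'])
```

```text
pose [0.6055 0.1057 0.1406] ang 92.57 tilt z [-0.03  -0.004 -1.   ] d [-0.5 -1.7 -3.6] clock 13.6
turn -0.13033113601811408
[-1.7, -0.5, 3.6, np.float64(-0.13)],
[1.72342719e-01 5.50924237e-01 1.84549507e-01 1.23510620e+00
 1.13435689e-03 1.27518595e-01] [0.19079608 1.28674576 0.66782884] [0.09362542 0.02991784 0.09200402]
```

Gripped at 13 mm, with the arm 1.7 mm compliant in y. Turning clockwise (+).

Emit:
{"method": "apply_moves", "body": {
  "moves": [
    [[0,0,0,6],[0,0,0,6],[0,0,0,6],[0,0,0,6],[0,0,0,6],[0,0,0,6],[0,0,0,6],[0,0,0,6],[0,0,0,6],[0,0,0,0]]
  ]
}}

```text
clock: 14.6
eef_pos: [0.6057, 0.1065, 0.1406]
tool_rot: [0.95, 0.312, -0.014, -0.006]
ft_force: [-0.8, -1.3, 0.0]
grip_width: 0.013
```

Run:
```python
from h import *
plan(.6055,.1057,.1406,92.57-70,2);o=telemetry.get_obs();print(o['joint_pos'][5],o['ft_force'],o['ft_torque'])
```

```text
pose [0.6057 0.1065 0.1406] ang 36.43 tilt z [-0.03   0.002 -1.   ] d [-0.2 -0.8  0. ] clock 14.6
turn 13.857729663885927
[-0.3, 0.3, -0.0, np.float64(6.93)],[-0.3, 0.3, -0.0, np.float64(6.93)],
1.1060790665691944 [-0.79784542 -1.27443183  0.04560637] [ 0.4074681  -0.1386561   0.11802584]
```

Emit:
{"method": "apply_moves", "body": {
  "moves": [
    [[0,0,0,5],[0,0,0,4],[0,0,0,3],[0,0,0,0],[0,0,0,0],[0,0,0,0],[0,0,0,0],[0,0,0,0],[0,0,0,0],[0,0,0,0]]
  ]
}}

```text
clock: 15.6
eef_pos: [0.6059, 0.1066, 0.1406]
tool_rot: [0.976, 0.215, -0.014, -0.005]
ft_force: [-1.4, 1.0, 0.0]
grip_width: 0.013
```

Run:
```python
from h import *
plan(.6055,.1057,.1406,92.57-70,1);o=telemetry.get_obs();print(o['joint_vel'].round(4),o['ft_force'],o['ft_torque'],o['grip_width'])
c=shot('top','top9.png');s=shot('side')
a=cv2.resize(c['color'][130:240,250:370,::-1],(400,367),interpolation=2);b=cv2.resize(s['color'][130:240,235:355,::-1],(400,367),interpolation=2)
cv2.imwrite('pics/fin.png',np.hstack([a,b]))
```

```text
pose [0.6059 0.1066 0.1406] ang 24.87 tilt z [-0.03   0.005 -1.   ] d [-0.4 -0.9  0. ] clock 15.6
turn 2.299197359492812
[-0.8, 0.6, -0.0, np.float64(2.3)],
[-0.001   0.001   0.0007 -0.0011 -0.     -0.0038] [-1.3589056   0.97433043  0.02039116] [ 0.42422776 -0.22434908  0.13981312] 0.013036863994910332
```

View pics/fin.png

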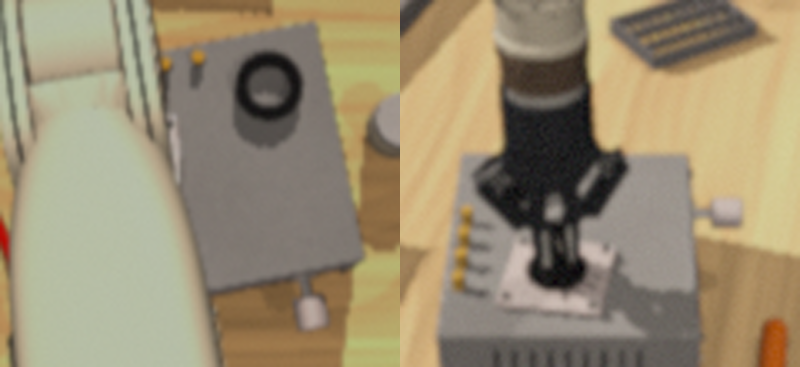

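The dial is held after a 1.18 rad turn, the knob is home and the tape hasn't moved. I'll add 2° of margin, which is still short of the stop.

Emit:
{"method": "apply_moves", "body": {
  "moves": [
    [[0,0,0,2.5],[0,0,0,0],[0,0,0,0],[0,0,0,0],[0,0,0,0],[0,0,0,0],[0,0,0,0],[0,0,0,0],[0,0,0,0],[0,0,0,0]]
  ]
}}

```text
clock: 16.7
eef_pos: [0.6059, 0.1066, 0.1406]
tool_rot: [0.981, 0.195, -0.014, -0.005]
ft_force: [-1.1, -0.7, -0.1]
grip_width: 0.0128
```

Run:
```python
from h import *
plan(.6055,.1057,.1406,92.57-70,1);o=telemetry.get_obs();print(o['joint_vel'].round(4),o['ft_force'],o['ft_torque'],o['grip_width'])
workorder.job_done()
```

```text
pose [0.6059 0.1066 0.1406] ang 22.47 tilt z [-0.03   0.004 -1.   ] d [-0.4 -0.9  0. ] clock 16.7
turn -0.10316458666162731
[-0.7, 0.7, -0.0, np.float64(-0.1)],
[-0.0018  0.0007  0.      0.0004  0.0011  0.001 ] [-1.12519255 -0.67887288 -0.09354138] [ 0.47493703 -0.19769441  0.13679459] 0.012765689544027972
the job is handed in; nothing more can be done
```

I re-armed the tester, turned the dial to its third step and handed the job in at 16.7 s with the gripper still holding the dial there. No verdict is reported.

- **Plunger:** it came out 40.1 mm to its stop. I pushed it home to within 0.1 mm of where it started, and both camera views showed it home before the last small turn.
- **Dial:** the gripper turned it 70.1° (1.22 rad) clockwise, starting within about 2° of the plate's angle. At hand-in the arm was still and the fingers were closed on the wing with a 12.8 mm opening. The angle comes from the gripper's turn, because the arm hid the dial's pointer in the final picture.
- **Other things:** the tape, jar and screwdriver looked unmoved in the last pictures where they could be seen. I did not check the pliers, drill, bit tray or spanner separately, but the arm stayed clear of them.
- **Small disagreements:** the tool drifted to a tilt of about 1.7°. The two cameras put the knob and dial within a few mm of each other. Neither affected the grips.

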